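Dispense one cartridge and slide it onto the order's card

ROBOT

A 7-joint arm with a two-finger parallel gripper is mounted at the origin on the work surface. World frame = base frame: x ahead of the robot, y to its left, z up, the work surface at z = 0. Lengths are in m, angles in rad, forces in N, time in s.
With the tool pointing down it reaches from about 0.425 to 0.95 m from the base axis. Payload 4.7 kg.
Tool frame: the origin (TCP) lies on the centre line of the jaws, within the pads' length; the fingertips stand 25 mm ahead of it and the grasp point (between the pads) lies 6 mm ahead of it; z points along the fingers, y is the line along which they close (so a half turn about z gives the same grasp; the last joint's range is limited). The gripper opens to 87 mm and grips with 3 to 60 N. Pads are 19 mm wide; open, the fingers measure 117 mm over their backs; the gripper's body (75 mm by 190 mm) begins 51 mm behind the grasp point.
Start: joints at [1.232, 0.469, -0.049, 1.532, 0.024, 1.141, -0.082], TCP at [0.206, -0.643, 0.248] pointing down, gripper open.
Joint ranges: [-2.59, 2.59], [-0.33, 1.99], [-1.39, 1.29], [0.1, 2.45], [-1.04, 4.18], [0.21, 1.99], [-2.66, 2.66]. Speed limits (rad/s): [2.57, 2.57, 3.14, 3.14, 3.14, 3.14, 3.14].

INTERFACE

Orientations are given as a rotation vector (axis times angle).
In Python, from bench import monitor, snapshot, get_calibration, job, spot_in, masks_of gives the robot as it stands. The module is installed in compiled form; this text tells all that it offers.
- The arm moves only by the tool step_arm, never from a script. Its argument "commands" is a list of rows, each an object with "slide": the shift along the tool's x, y, z as a fraction of full scale, a list of three; "twist": the turn, a rotation vector about the tool's x, y, z as a fraction of full scale, a list of three. In form: [{"slide": [dx, dy, dz], "twist": [ax, ay, az]}, ...]. A call has exactly 8 rows; each row is the pose to reach, as a shift and turn from the pose commanded when the call began, along the tool's axes at that moment, turning the shorter way round; what a row does not reach only later rows make up. Full scale, the value 1, is 800 mm for a shift and 360 degrees for a turn. A row lasts 1/10 s, in which the tool goes at most 50 mm and 8.59 degrees, less where a joint would pass 70% of its speed; a pose out of reach is approached as far as the arm can. A call with a number of a shift or a turn outside -1 to 1 is refused whole. A call with a gripper value outside its range is refused whole. "jaw" is the closure, from 0 (fully open) to 1 (shut), set as the call begins (left out, the last holds). The fingers move at their own pace and stop on an object; "grip_force" is the grip in N (left out, the last holds). Time passes only in rows, so rows that repeat a pose let the fingers close, or fill a call up. It gives the time, the measured TCP pose, the force, the opening and the grip force at its end, in the units of the state.
- monitor.state(): the state, without advancing time (a new reading comes with each control period).
- snapshot(name): name is "scene" or "side" or "wrist"; returns the picture (400x640x3 uint8, blue, green, red); there is no depth.
- get_calibration(name): a dict with "camera_matrix" (3x3 intrinsics, pixels), "rvec" (rotation vector, rad) and "tvec" (3), from world to camera coordinates, as OpenCV has them. Camera axes: x right, y down, z forward; pixel columns grow to the right and rows downward; lengths in m; the calibration is good to about 2 mm. A picture is of the moment at which its call begins: read the wrist's pose just before it. get_calibration takes no time and is no camera call; for the wrist camera it gives the pose at the moment of the call.
- job.sign_off(): hands the job in; it is judged then, once.
Trained networks look in the newest picture that a camera, given by its name, has taken for a name from the list of things; names that differ only in an ending like _2 or _b are one class to them, and where a whole thing is asked for, a point or a joint stands for the part that bears it (a point fixed in the world has none). Each returns a list of dicts, best first, with "conf" (0 to 1); they miss things now and then, are a little off and sometimes report something else, mostly with a low value. They report only what shows in the picture. A call takes as long as a camera call. They do not tell look-alikes from the thing itself.
- spot_in(camera, query): "bbox" ([centre column, centre row, width, height] in pixels, round what is visible of it).
- masks_of(camera, query): "mask" (400x640 bool, what is visible of it) and "bbox" ([centre column, centre row, width, height] in pixels, round what is visible of it).
The state is a dict: "clock": time; "qpos": joint angles; "qvel": joint speeds; "joint_torque": joint torques, N m; "position": TCP position; "tool_rot": TCP orientation; "contact_force": force on the tool from outside, world axes, zero at the start; "torque": the same for the moment, N m; "opening": opening from 0.0 (shut) to 1.0 (fully open); "finger_force": force on a finger pad.
Only numpy, scipy, OpenCV 4.12 (cv2) and the standard library are available. Lean on these libraries where they do the work, as an engineer would, in place of code of your own. Each camera call takes 0.05 s, during which the arm holds its last target. There are 200 camera calls.

TASK

Press the dispenser's plunger fully down once and let it come back up, so that a single cartridge comes out; then nudge that cartridge gently aside across the table until all of it lies flat on the brown card. Only press and push: do not pinch or lift the cartridge, do not dispense a second one, and leave the box, the tape roll and the cup where they are.

Things in the scene. Friction and masses are not known exactly. Their poses are not given: they have to be found in the camera images.
- dispenser: Grey cartridge dispenser, fixed. Pump housing with the plunger (local x -113 to -25 mm, 56 mm wide, 39 mm high), then an open-topped magazine (x -25 to +25, 42 mm wide, 41 mm high) with a stack of four cartridges, on a 3 mm floor plate (x -116 to +24, 70 mm wide). Origin: on the table under the stack. Local +x: the way a cartridge comes out, through a slot at the bottom; z up.
- plunger_top (a point): Centre of the top face of the dispenser's plunger: a round black cap, 36 mm across, 10 mm thick, 86 mm above the table when up, on the dispenser's local -x side (70 mm from its origin). It moves straight down.
- plunger (a joint): Plunger travel in m: 0 up, 0.030 fully down on its stop; a spring returns it (2 N at the top, 3 N fully down, plus 1 to 2 N of drag). Each full press drives the bottom cartridge out in the dispenser's local +x, flat onto the table, its centre some 75 to 90 mm from the dispenser's origin (a fast stab shoots it farther); as the plunger rises the stack drops by one.
- cartridge1: The bottom cartridge of the stack, the one that comes out: a flat black plastic block 40 x 32 x 9 mm (local x, y, z), about 20 g, with a grey patch on top. Origin: centre of its underside.
- cartridge2: The next cartridge up in the stack, the same in size. Origin: centre of its underside. It and the two above must stay in the magazine.
- cartridge3: The third cartridge of the stack, same size, origin at the centre of its underside.
- cartridge4: The top cartridge of the stack, same size, origin at the centre of its underside.
- card: Brown cardboard card lying flat on the table to the left or the right of where the cartridge comes out: 130 x 110 mm (local x, y), 1 mm thin; things slide onto it without catching. Origin: its centre, on the table.
- carton: Bystander: blue cardboard box 90 x 70 x 50 mm, loose, on the other side from the card. Origin: centre of its underside.
- tape: Bystander: brown roll of tape lying flat, 90 mm across, 48 mm high, loose. Origin: centre of its underside.
- mug: Bystander: white ceramic cup, 76 mm across, 90 mm high, loose. Origin: centre of its underside.
- corner1 (a point): Corner of the bottom cartridge (cartridge1) at its local x +20, y +16 mm, half-way up its 9 mm edge.
- corner2 (a point): Corner of the bottom cartridge (cartridge1) at its local x +20, y -16 mm, half-way up its 9 mm edge.
- corner3 (a point): Corner of the bottom cartridge (cartridge1) at its local x -20, y +16 mm, half-way up its 9 mm edge.
- corner4 (a point): Corner of the bottom cartridge (cartridge1) at its local x -20, y -16 mm, half-way up its 9 mm edge.
Mind the look-alikes: they are no part of the job. There is more than one size of the dispenser; the job needs the smallest.

How it is judged:
By the outcome, as a careful person would: the job done as asked, in the order asked, and still so for the second after the job is handed in, with the robot touching nothing.
It also fails if it takes over 72 s, if anything falls off the work surface, if the arm or the gripper's body presses on something with over 40 N, if the wrist force passes 120 N, or if a joint passes its speed limit or range.

## Working session

There is one attempt and no reset: what is moved stays moved. The work goes in short steps, Python scripts to look and compute and a tool call to move; the robot and the scene stay as the last step left them, time stands still between calls to the robot, and variables do not carry over. Pictures are saved under pics/ and viewed, at most 10 in all, crops included, and the job is handed in when it is done.

Besides the shell and the picture viewer there is one more tool, called after ">>>" as name(argument=value, ...) on one line, values as JSON. step_arm: Moves the arm, as the interface text tells. Its arguments: {"type":"object","properties":{"commands":{"type":"array","items":{"type":"object","properties":{"slide":{"type":"array","items":{"type":"number"}},"twist":{"type":"array","items":{"type":"number"}}}}},"jaw":{"type":"number"},"grip_force":{"type":"number"}},"required":["commands"]}

```bash
mkdir -p pics
cat > h.py <<'E'
import numpy as np, cv2
from bench import monitor, snapshot, get_calibration, job, spot_in, masks_of
def ray(cam,uv,z,cal=None):
    c=cal or get_calibration(cam); K=np.array(c["camera_matrix"],float); R=cv2.Rodrigues(np.array(c["rvec"],float))[0]; t=np.array(c["tvec"],float).ravel()
    d=R.T@np.linalg.inv(K)@np.array([uv[0],uv[1],1.0]); o=-R.T@t
    return o+d*(z-o[2])/d[2]
def proj(cam,P):
    c=get_calibration(cam)
    return cv2.projectPoints(np.array(P,float).reshape(-1,3),np.array(c["rvec"],float),np.array(c["tvec"],float),np.array(c["camera_matrix"],float),None)[0].reshape(-1,2)
E
python3 - <<'E'
from h import *
a=snapshot("scene");b=snapshot("side")
cv2.imwrite("pics/a.png",a);cv2.imwrite("pics/b.png",b)
s=monitor.state();print(s["clock"],s["position"],s["tool_rot"])
for q in ["dispenser","plunger_top","card","cartridge1"]:
    for cam in ["scene","side"]:
        print(q,cam,[(np.round(r["bbox"]),round(r["conf"],2)) for r in spot_in(cam,q)])
E
```

```text
0.1 [ 0.20566233 -0.64239283  0.24659065] [-3.10222608e+00 -4.84540626e-01  5.38949128e-04]
dispenser scene [(array([268., 126.,  70.,  78.]), 0.83), (array([275., 209.,  54.,  64.]), 0.82), (array([167., 205.,  61.,  84.]), 0.69), (array([224., 301.,  72.,  74.]), 0.37)]
dispenser side [(array([430., 258.,  99.,  74.]), 0.96), (array([367., 196.,  63.,  44.]), 0.91), (array([450., 174.,  80.,  62.]), 0.82)]
plunger_top scene [(array([267., 186.,  11.,  19.]), 0.78), (array([253., 100.,  19.,  26.]), 0.74), (array([151., 174.,  20.,  23.]), 0.66)]
plunger_top side [(array([469., 159.,  22.,  23.]), 0.86), (array([454., 240.,  24.,  33.]), 0.66), (array([375., 183.,  16.,  19.]), 0.57)]
card scene [(array([225., 302.,  70.,  76.]), 0.72)]
card side [(array([361., 149.,  54.,  28.]), 0.85)]
cartridge1 scene [(array([286., 217.,  19.,  17.]), 0.48)]
cartridge1 side []
```

View pics/a.png

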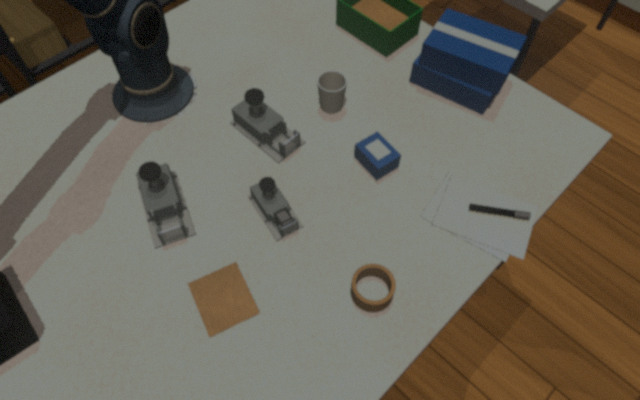

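View pics/b.png

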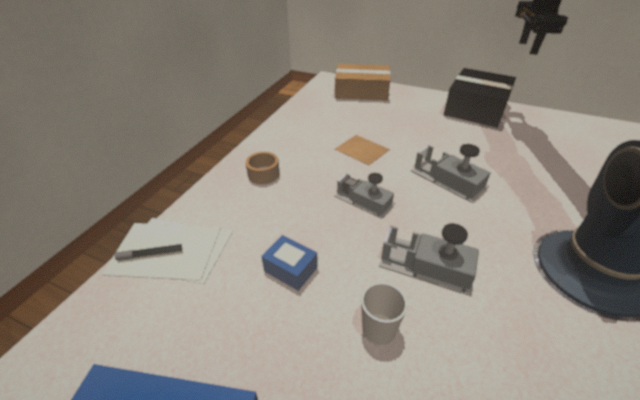

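The smallest dispenser is the middle one: scene (275,209), cap at about (267,184), and side (367,196), cap at (375,178). The card is at scene (225,300), the carton at (377,155), the tape at (373,286) and the cup at (332,92).

Run:
```python
from h import *
cs=[("scene",(267,184)),("side",(375.5,178.5))]
for c,uv in cs: print("cap",c,ray(c,uv,.086))
# dispenser base plate corners scene eyeballed; card corners
for n in [(189,285),(237,263),(259,308),(211,334)]: print("card",ray("scene",n,0.001))
print("card ctr",ray("scene",(224,299),0),ray("side",(362,150),0))
print("tape",ray("scene",(373,300),0),"carton",ray("scene",(377,163),.025),"mug",ray("scene",(332,100),.04))
print("other caps",ray("scene",(151,171),.1),ray("scene",(254,97),.1))
a=snapshot("scene");b=snapshot("side")
A=cv2.resize(a[160:260,230:330],(600,600),interpolation=cv2.INTER_CUBIC)
cv2.imwrite("pics/c.png",A)
```

```text
cap scene [ 0.48823181 -0.01696276  0.086     ]
cap side [ 0.48021048 -0.00525157  0.086     ]
card [ 0.51611747 -0.27124689  0.001     ]
card [ 0.54837196 -0.16718491  0.001     ]
card [ 0.65840008 -0.20079611  0.001     ]
card [ 0.63137653 -0.30416243  0.001     ]
card ctr [ 0.59195677 -0.23894756  0.        ] [ 0.58475878 -0.23189311  0.        ]
tape [ 0.8128793  -0.02183083  0.        ] carton [0.59397218 0.23385921 0.025     ] mug [0.38526353 0.29290686 0.04      ]
other caps [ 0.29285036 -0.1781463   0.1       ] [0.28477821 0.12453202 0.1       ]
```

View pics/c.png

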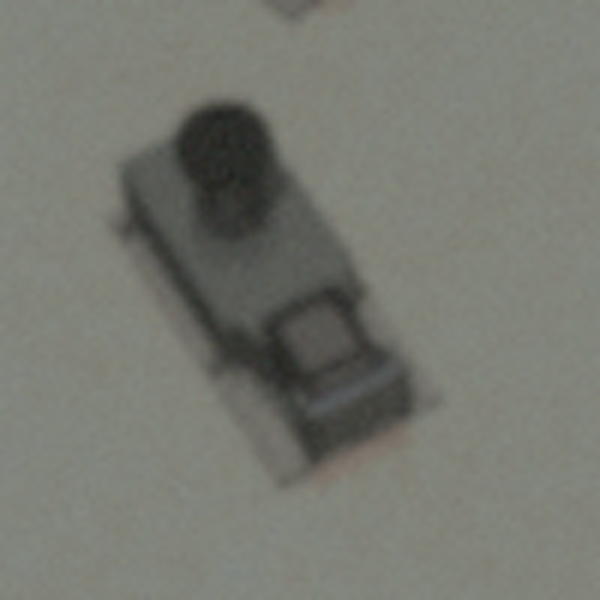

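The crop shows the cap at scene px (267.3,184.2), the floor plate's front corners at (277.5,240.8) and (303.3,226.7), and its back left corner at (248.7,196.7).

Run:
```python
from h import *
f1,f2,b=[ray("scene",p,.003)[:2] for p in [(277.5,240.8),(303.3,226.7),(248.7,196.7)]]
print(f1,f2,b,np.linalg.norm(f1-f2),np.linalg.norm(f1-b))
d=f1-b; print("yaw",np.degrees(np.arctan2(d[1],d[0])), np.degrees(np.arctan2(*( (f2-f1)[::-1])))-90)
u=d/np.linalg.norm(d); o=(f1+f2)/2-.024*u; print("o",o,"cap",o-.07*u, ray("scene",(267.3,184.2),.086))
# move to above (0.52,-0.03,0.30)
R=cv2.Rodrigues(monitor.state()["tool_rot"])[0]; print(R.round(3)); print(R.T@(np.array([.53,-.03,.30])-monitor.state()["position"])/.8)
```

```text
[ 0.57113436 -0.0694658 ] [ 0.58576389 -0.00416829] [ 0.43782186 -0.038629  ] 0.0669162745732167 0.1368324853171687
yaw -13.024144888031667 -12.628256304707023
o [ 0.55506652 -0.03140836] cap [ 0.48686726 -0.01563305] [ 0.48908556 -0.01685159  0.086     ]
[[ 0.952  0.305  0.   ]
 [ 0.305 -0.952 -0.   ]
 [ 0.     0.    -1.   ]]
[ 0.61945454 -0.60610844 -0.06555222]
```

The plate measures 137 x 67 mm, so this is the nominal 140 x 70 size and the right dispenser. Its yaw is about -13°. Next I move above it, turn to match and close the jaws.

>>> step_arm(commands=[{"slide":[0.31,-0.303,-0.066],"twist":[0,0,0.0854]},{"slide":[0.31,-0.303,-0.066],"twist":[0,0,0.0854]},{"slide":[0.31,-0.303,-0.066],"twist":[0,0,0.0854]},{"slide":[0.31,-0.303,-0.066],"twist":[0,0,0.0854]},{"slide":[0.31,-0.303,-0.066],"twist":[0,0,0.0854]},{"slide":[0.31,-0.303,-0.066],"twist":[0,0,0.0854]},{"slide":[0.31,-0.303,-0.066],"twist":[0,0,0.0854]},{"slide":[0.31,-0.303,-0.066],"twist":[0,0,0.0854]}], jaw=1, grip_force=10)

```text
clock: 1.4
position: [0.3726, -0.33, 0.302]
tool_rot: [-3.122, 0.336, -0.006]
contact_force: [0.2, -0.1, 0.2]
opening: 0.358
finger_force: 0.0
```

Run:
```python
from h import *
s=monitor.state()
R=cv2.Rodrigues(s["tool_rot"])[0]; print(s["position"],s["qpos"].__repr__(),R.round(3),s["opening"]); print(R.T@(np.array([.50,-.03,.30])-s["position"])/.8)
```

```text
[ 0.37258811 -0.3300198   0.30200218] array([ 0.74729125,  0.13417446, -0.11734987,  1.86831366,  0.014021  ,
        1.13720349, -1.16019907]) [[ 0.977 -0.213  0.004]
 [-0.213 -0.977  0.001]
 [ 0.004 -0.002 -1.   ]] 0.35773267846942314
[ 0.07576089 -0.40032964  0.00340486]
```

>>> step_arm(commands=[{"slide":[0.076,-0.4,0.003],"twist":[0,0,0]},{"slide":[0.076,-0.4,0.003],"twist":[0,0,0]},{"slide":[0.076,-0.4,0.003],"twist":[0,0,0]},{"slide":[0.076,-0.4,0.003],"twist":[0,0,0]},{"slide":[0.076,-0.4,0.003],"twist":[0,0,0]},{"slide":[0.076,-0.4,0.003],"twist":[0,0,0]},{"slide":[0.076,-0.4,0.003],"twist":[0,0,0]},{"slide":[0.076,-0.4,0.003],"twist":[0,0,0]}])

```text
clock: 2.2
position: [0.5005, -0.0339, 0.2981]
tool_rot: [-3.121, 0.343, -0.001]
contact_force: [-0.9, -0.6, -0.9]
opening: 0.003
finger_force: 0.0
```

Run:
```python
from h import *
s=monitor.state(); print(s["position"],s["qpos"],s["tool_rot"])
w=snapshot("wrist"); cv2.imwrite("pics/w.png",w)
cap=proj("wrist",[.488,-.016,.086]); print("pred cap",cap)
for q in ["plunger_top","card","dispenser"]:
  print(q,[(np.round(r["bbox"]),round(r["conf"],2)) for r in spot_in("wrist",q)])
```

```text
[ 0.50049934 -0.03392363  0.29813145] [ 0.3269709   0.16355002 -0.38641952  1.8524818   0.06565846  1.13705675
 -1.87212832] [-3.12078810e+00  3.43092442e-01 -1.37800968e-03]
pred cap [[303.88656837 185.70335625]]
plunger_top [(array([483., 320.,  41.,  34.]), 0.78), (array([308., 191.,  31.,  27.]), 0.71)]
card [(array([472.,  56., 106., 112.]), 0.93), (array([ 83., 151.,  98.,  82.]), 0.26)]
dispenser [(array([310., 157.,  53., 110.]), 0.87), (array([474., 262.,  88., 151.]), 0.7), (array([107., 322.,  67.,  48.]), 0.53)]
```

View pics/w.png

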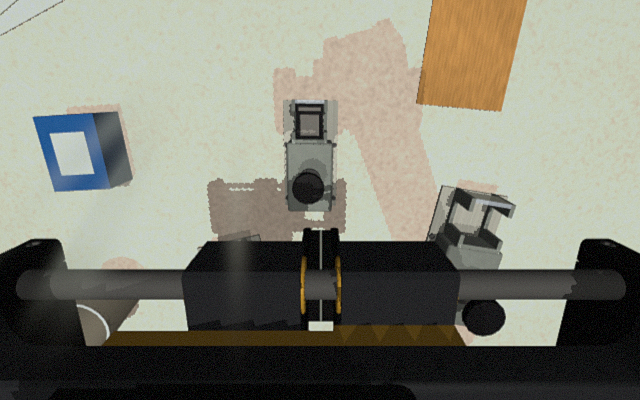

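The wrist view shows the cap at (308,187), the stack top at about (310,121), the plate's front corners at about (285,99) and (337,99), and the card's near edge from (417,102) to (503,111).

Run:
```python
from h import *
s=monitor.state();p=s["position"];R=cv2.Rodrigues(s["tool_rot"])[0]
c=ray("wrist",(308,187),.086); m=ray("wrist",(310,121),.039)
print(c,m,np.degrees(np.arctan2(*(m-c)[[1,0]])),np.linalg.norm((m-c)[:2]))
print("card",ray("wrist",(417,102),.001),ray("wrist",(503,111),.001))
tip=.025; tgt=np.r_[c[:2],.086+.015+tip]; print(R.T@(tgt-p)/.8)
```

```text
[ 0.48479063 -0.02344704  0.086     ] [ 0.55026527 -0.04027522  0.039     ] -14.4140806524899 0.06760263465397486
card [ 0.53994383 -0.17649517  0.001     ] [ 0.5038556  -0.28216079  0.001     ]
[-0.02189332 -0.01649077  0.2147812 ]
```

>>> step_arm(commands=[{"slide":[-0.0203,-0.0133,0.1],"twist":[0,0,0]},{"slide":[-0.0203,-0.0133,0.15],"twist":[0,0,0]},{"slide":[-0.0203,-0.0133,0.19],"twist":[0,0,0]},{"slide":[-0.0203,-0.0133,0.215],"twist":[0,0,0]},{"slide":[-0.0203,-0.0133,0.215],"twist":[0,0,0]},{"slide":[-0.0203,-0.0133,0.215],"twist":[0,0,0]},{"slide":[-0.0203,-0.0133,0.215],"twist":[0,0,0]},{"slide":[-0.0203,-0.0133,0.215],"twist":[0,0,0]}])

```text
clock: 3.2
position: [0.4872, -0.0247, 0.1278]
tool_rot: [3.121, -0.357, 0.006]
contact_force: [0.4, -0.0, -0.4]
opening: 0.005
finger_force: 0.0
```

Run:
```python
from h import *
s=monitor.state(); print(s["position"],s["contact_force"],s["torque"])
w=snapshot("wrist"); b=snapshot("side")
cv2.imwrite("pics/w2.png",np.hstack([cv2.resize(w,(480,300)),cv2.resize(b[140:220,320:420],(320,300))]))
```

```text
[ 0.48719794 -0.02465539  0.1277574 ] [ 0.43491083 -0.00379444 -0.44235435] [ 0.05552001  0.0170544  -0.03161293]
```

View pics/w2.png

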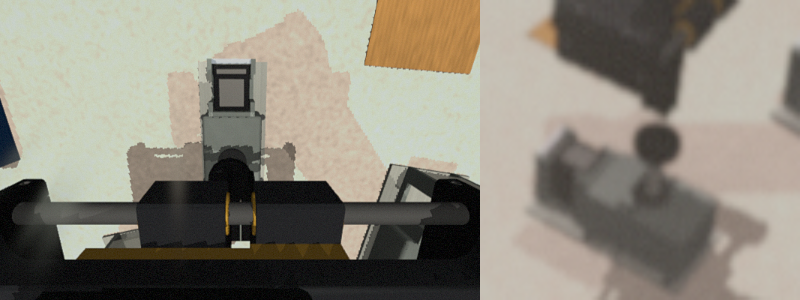

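Run:
```python
from h import *
s=monitor.state();p=s["position"]
w=snapshot("wrist")
for cam in["wrist"]:
  for r in masks_of(cam,"plunger_top"): print(r["bbox"],r["conf"])
print(ray("wrist",(309,233),.086), proj("wrist",[[.485,-.023,.086],[.488,-.017,.086]]))
```

```text
[305.9, 226.7, 53.1, 25.3] 0.58
[ 0.48936398 -0.01828906  0.086     ] [[318.58589557 238.05249756]
 [307.39872776 235.57173695]]
```

>>> step_arm(commands=[{"slide":[0.001,-0.0075,0.008],"twist":[0,0,0]},{"slide":[0.001,-0.0075,0.015],"twist":[0,0,0]},{"slide":[0.001,-0.0075,0.02],"twist":[0,0,0]},{"slide":[0.001,-0.0075,0.024],"twist":[0,0,0]},{"slide":[0.001,-0.0075,0.028],"twist":[0,0,0]},{"slide":[0.001,-0.0075,0.032],"twist":[0,0,0]},{"slide":[0.001,-0.0075,0.036],"twist":[0,0,0]},{"slide":[0.001,-0.0075,0.04],"twist":[0,0,0]}])

```text
clock: 4.2
position: [0.4881, -0.0184, 0.0938]
tool_rot: [-3.121, 0.355, -0.0]
contact_force: [-1.1, 2.2, 2.8]
opening: 0.005
finger_force: 1.5
```

>>> step_arm(commands=[{"slide":[0,0,0.004],"twist":[0,0,0]},{"slide":[0,0,0.008],"twist":[0,0,0]},{"slide":[0,0,0.012],"twist":[0,0,0]},{"slide":[0,0,0.016],"twist":[0,0,0]},{"slide":[0,0,0.019],"twist":[0,0,0]},{"slide":[0,0,0.021],"twist":[0,0,0]},{"slide":[0,0,0.021],"twist":[0,0,0]},{"slide":[0,0,0.021],"twist":[0,0,0]}])

```text
clock: 5.0
position: [0.4883, -0.0186, 0.0808]
tool_rot: [3.119, -0.356, 0.001]
contact_force: [-11.4, 2.2, 39.6]
opening: 0.003
finger_force: 19.7
```

It is on its stop, with the tip at 0.056 m and about 40 N. Now I let it up.

>>> step_arm(commands=[{"slide":[0,0,-0.008],"twist":[0,0,0]},{"slide":[0,0,-0.015],"twist":[0,0,0]},{"slide":[0,0,-0.025],"twist":[0,0,0]},{"slide":[0,0,-0.035],"twist":[0,0,0]},{"slide":[0,0,-0.05],"twist":[0,0,0]},{"slide":[0,0,-0.1],"twist":[0,0,0]},{"slide":[0,0,-0.15],"twist":[0,0,0]},{"slide":[0,0,-0.2],"twist":[0,0,0]}])

```text
clock: 5.8
position: [0.4872, -0.0189, 0.2387]
tool_rot: [3.121, -0.356, -0.002]
contact_force: [0.2, 0.1, -0.7]
opening: 0.01
finger_force: 0.0
```

Run:
```python
from h import *
s=monitor.state();print(s["position"],s["tool_rot"],s["contact_force"])
w=snapshot("wrist");a=snapshot("scene"); cv2.imwrite("pics/w3.png",w)
for cam in["wrist","scene"]:
 for q in ["cartridge1","card"]:
  for r in masks_of(cam,q): print(cam,q,r["bbox"],r["conf"],ray(cam,r["bbox"][:2],.009 if q!="card" else .001),cv2.boxPoints(cv2.minAreaRect(np.argwhere(r["mask"])[:,::-1].astype(np.float32))).round().tolist())
```

```text
[ 0.4872067  -0.01892549  0.23873369] [ 3.12099750e+00 -3.55699893e-01 -2.18584621e-03] [ 0.23654894  0.12766646 -0.72063578]
wrist cartridge1 [319.1, 111.1, 33.6, 43.7] 0.83 [ 0.55170432 -0.0321291   0.009     ] [[302.0, 87.0], [334.0, 87.0], [334.0, 129.0], [302.0, 129.0]]
wrist cartridge1 [317.3, 33.1, 34.8, 38.9] 0.76 [ 0.62738013 -0.04782798  0.009     ] [[303.0, 10.0], [334.0, 10.0], [334.0, 53.0], [303.0, 53.0]]
wrist card [505.8, 49.5, 126.8, 98.9] 0.58 [ 0.5661416  -0.23731744  0.001     ] [[442.0, 88.0], [450.0, -10.0], [565.0, 0.0], [557.0, 98.0]]
scene cartridge1 [286.0, 219.9, 17.4, 12.3] 0.66 [ 0.54801353 -0.0218223   0.009     ] [[273.0, 217.0], [287.0, 209.0], [294.0, 222.0], [279.0, 229.0]]
scene cartridge1 [303.5, 249.7, 21.6, 18.8] 0.58 [ 0.62998598 -0.04600762  0.009     ] [[290.0, 247.0], [303.0, 239.0], [313.0, 254.0], [300.0, 262.0]]
scene card [224.1, 300.6, 72.9, 75.1] 0.84 [ 0.59523777 -0.24115878  0.001     ] [[185.0, 285.0], [235.0, 261.0], [260.0, 313.0], [210.0, 337.0]]
```

View pics/w3.png

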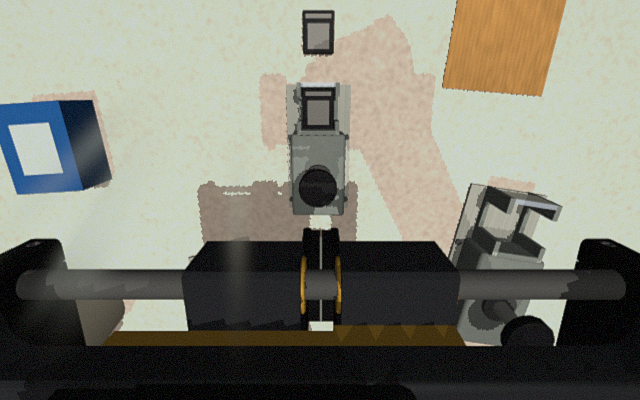

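One cartridge is out at about (0.629,-0.047), in line with the dispenser. Its image is at (318,32), the plunger is up, and the stack is still in the magazine. Pushing about 194 mm along the dispenser's -y brings it to the card's centre.

>>> step_arm(commands=[{"slide":[0.18,-0.0626,0.05],"twist":[0,0,-0.25]},{"slide":[0.18,-0.0626,0.08],"twist":[0,0,-0.25]},{"slide":[0.18,-0.0626,0.1],"twist":[0,0,-0.25]},{"slide":[0.18,-0.0626,0.1],"twist":[0,0,-0.25]},{"slide":[0.18,-0.0626,0.1],"twist":[0,0,-0.25]},{"slide":[0.18,-0.0626,0.1],"twist":[0,0,-0.25]},{"slide":[0.18,-0.0626,0.1],"twist":[0,0,-0.25]},{"slide":[0.18,-0.0626,0.1],"twist":[0,0,-0.25]}], jaw=0.91)

```text
clock: 6.9
position: [0.6383, -0.0022, 0.1547]
tool_rot: [-2.77, -1.477, 0.006]
contact_force: [1.0, -0.9, -0.2]
opening: 0.093
finger_force: 0.0
```

Run:
```python
from h import *
s=monitor.state();p=s["position"];R=cv2.Rodrigues(s["tool_rot"])[0]; print(p,R.round(3),s["opening"],s["qpos"])
cm=[(185,285),(235,261),(260,313),(210,337)]; c=np.array([ray("scene",q,.001)[:2] for q in cm]); print(c,np.linalg.norm(np.roll(c,-1,0)-c,axis=1),c.mean(0))
yaw=np.degrees(np.arctan2(R[1,0],R[0,0])); print("yaw",yaw,"twist",-(77-yaw)/360)
print(R.T@(np.array([.639,-.003,.15])-p)/.8)
```

```text
[ 0.63830725 -0.00218694  0.15467461] [[ 0.557  0.83  -0.004]
 [ 0.83  -0.557  0.   ]
 [-0.002 -0.004 -1.   ]] 0.09271729709637162 [ 0.36362904  0.57574208 -0.60772317  1.68889731  0.37693183  1.00122258
 -0.96710059]
[[ 0.51017537 -0.27717443]
 [ 0.54165553 -0.16717249]
 [ 0.66787583 -0.20641058]
 [ 0.63474444 -0.30935332]] [0.11441778 0.13217864 0.10814295 0.12865821] [ 0.58861279 -0.2400277 ]
yaw 56.146717917004075 twist -0.05792578356387757
[-0.00034827  0.00130774  0.00583909]
```

>>> step_arm(commands=[{"slide":[0,0,0],"twist":[0,0,-0.058]},{"slide":[0,0,0.02],"twist":[0,0,-0.058]},{"slide":[0,0,0.05],"twist":[0,0,-0.058]},{"slide":[0,0,0.08],"twist":[0,0,-0.058]},{"slide":[0,0,0.11],"twist":[0,0,-0.058]},{"slide":[0,0,0.14],"twist":[0,0,-0.058]},{"slide":[0,0,0.15],"twist":[0,0,-0.058]},{"slide":[0,0,0.15],"twist":[0,0,-0.058]}])

```text
clock: 7.7
position: [0.6378, -0.0022, 0.0347]
tool_rot: [-2.462, -1.947, 0.006]
contact_force: [-0.0, 0.1, -0.7]
opening: 0.089
finger_force: 0.0
```

Run:
```python
from h import *
s=monitor.state();p=s["position"];R=cv2.Rodrigues(s["tool_rot"])[0]; print(p,R.round(3),s["opening"])
a=snapshot("scene");b=snapshot("side")
cv2.imwrite("pics/p1.png",np.hstack([cv2.resize(a[180:340,180:340],(400,400)),cv2.resize(b[110:230,300:420],(400,400))]))
```

```text
[ 0.63778691 -0.00219514  0.0346995 ] [[ 0.231  0.973 -0.005]
 [ 0.973 -0.231  0.   ]
 [-0.001 -0.005 -1.   ]] 0.0890637702944068
```

View pics/p1.png

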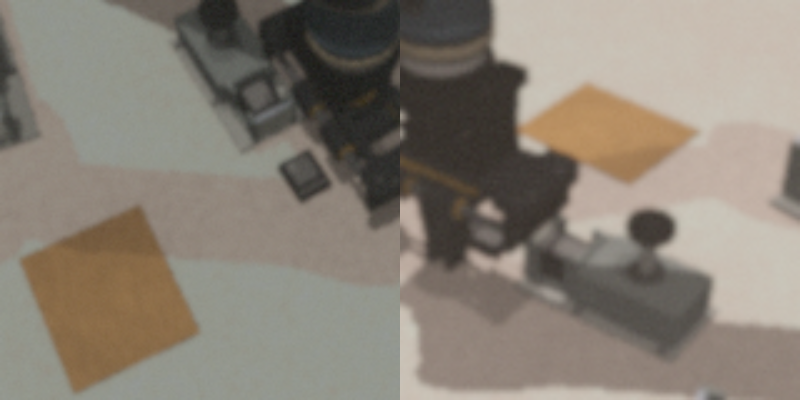

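Both views show the fingers on the far (+y) side of the cartridge, with a gap. I lower 4 mm and push gently.

>>> step_arm(commands=[{"slide":[-0.002,0,0.005],"twist":[0,0,0]},{"slide":[-0.01,0,0.005],"twist":[0,0,0]},{"slide":[-0.02,0,0.005],"twist":[0,0,0]},{"slide":[-0.03,0,0.005],"twist":[0,0,0]},{"slide":[-0.04,0,0.005],"twist":[0,0,0]},{"slide":[-0.05,0,0.005],"twist":[0,0,0]},{"slide":[-0.06,0,0.005],"twist":[0,0,0]},{"slide":[-0.07,0,0.005],"twist":[0,0,0]}])

```text
clock: 8.6
position: [0.6265, -0.0574, 0.0332]
tool_rot: [2.465, 1.948, 0.0]
contact_force: [-0.1, 0.8, 0.2]
opening: 0.09
finger_force: 0.1
```

>>> step_arm(commands=[{"slide":[-0.01,0,0],"twist":[0,0,0]},{"slide":[-0.02,0,0],"twist":[0,0,0]},{"slide":[-0.03,0,0],"twist":[0,0,0]},{"slide":[-0.04,0,0],"twist":[0,0,0]},{"slide":[-0.05,0,0],"twist":[0,0,0]},{"slide":[-0.06,0,0],"twist":[0,0,0]},{"slide":[-0.07,0,0],"twist":[0,0,0]},{"slide":[-0.075,0,0],"twist":[0,0,0]}])

```text
clock: 9.4
position: [0.6125, -0.1163, 0.0331]
tool_rot: [2.466, 1.946, -0.001]
contact_force: [0.0, -0.8, -0.7]
opening: 0.086
finger_force: 0.1
```

Run:
```python
from h import *
s=monitor.state();p=s["position"];R=cv2.Rodrigues(s["tool_rot"])[0]; print(p,R.round(3)[:,0])
a=snapshot("scene");b=snapshot("side")
cv2.imwrite("pics/p2.png",np.hstack([cv2.resize(a[180:340,180:340],(400,400)),cv2.resize(b[110:230,300:420],(400,400))]))
for r in masks_of("scene","cartridge1"): print(r["bbox"],r["conf"],ray("scene",r["bbox"][:2],.009))
```

```text
[ 0.61250128 -0.1163369   0.03305025] [ 0.232  0.973 -0.001]
[261.9, 273.6, 21.5, 15.9] 0.56 [ 0.60827988 -0.14754871  0.009     ]
[291.2, 217.8, 4.2, 2.2] 0.48 [ 0.55230488 -0.00974706  0.009     ]
```

View pics/p2.png

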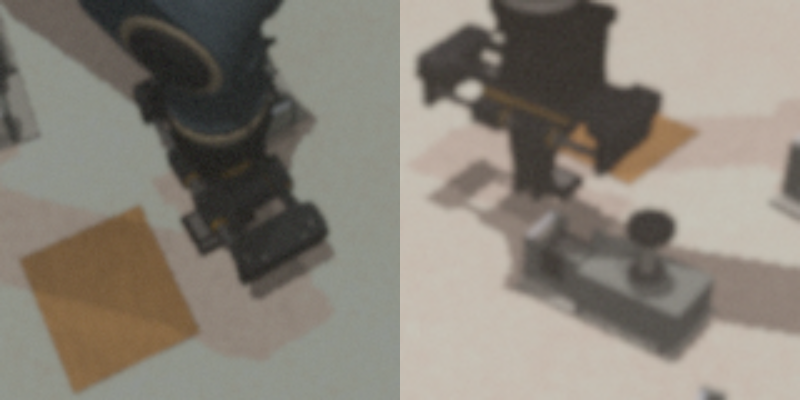

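The cartridge stays square against the fingers, at about (0.606,-0.142). About 97 mm remain.

>>> step_arm(commands=[{"slide":[-0.01,0,0],"twist":[0,0,0]},{"slide":[-0.02,0,0],"twist":[0,0,0]},{"slide":[-0.03,0,0],"twist":[0,0,0]},{"slide":[-0.04,0,0],"twist":[0,0,0]},{"slide":[-0.05,0,0],"twist":[0,0,0]},{"slide":[-0.06,0,0],"twist":[0,0,0]},{"slide":[-0.07,0,0],"twist":[0,0,0]},{"slide":[-0.08,0,0],"twist":[0,0,0]}])

```text
clock: 10.35
position: [0.5978, -0.178, 0.0332]
tool_rot: [2.465, 1.948, -0.0]
contact_force: [0.1, -0.5, -0.7]
opening: 0.089
finger_force: 0.1
```

>>> step_arm(commands=[{"slide":[-0.01,0,0],"twist":[0,0,0]},{"slide":[-0.02,0,0],"twist":[0,0,0]},{"slide":[-0.03,0,0],"twist":[0,0,0]},{"slide":[-0.036,0,0],"twist":[0,0,0]},{"slide":[-0.04,0,0],"twist":[0,0,0]},{"slide":[-0.04,0,0],"twist":[0,0,0]},{"slide":[-0.04,0,0],"twist":[0,0,0]},{"slide":[-0.03,0,0],"twist":[0,0,0]}])

```text
clock: 11.15
position: [0.5923, -0.2014, 0.0331]
tool_rot: [2.466, 1.946, -0.001]
contact_force: [-0.2, -0.0, -0.8]
opening: 0.089
finger_force: 0.0
```

>>> step_arm(commands=[{"slide":[0.02,0,0],"twist":[0,0,0]},{"slide":[0.04,0,0],"twist":[0,0,0]},{"slide":[0.05,0,-0.03],"twist":[0,0,0]},{"slide":[0.05,0,-0.09],"twist":[0,0,0]},{"slide":[0.05,0,-0.15],"twist":[0,0,0]},{"slide":[0.1,0,-0.2],"twist":[0,0,0]},{"slide":[0.15,0,-0.25],"twist":[0,0,0]},{"slide":[0.2,0,-0.3],"twist":[0,0,0]}])

```text
clock: 11.95
position: [0.6261, -0.055, 0.2611]
tool_rot: [2.463, 1.95, 0.001]
contact_force: [0.7, -0.2, 0.1]
opening: 0.087
finger_force: 0.0
```

Run:
```python
from h import *
s=monitor.state();p=s["position"];print(p,s["contact_force"],s["clock"])
a=snapshot("scene");b=snapshot("side")
cv2.imwrite("pics/p3.png",np.hstack([cv2.resize(a[180:340,180:340],(400,400)),cv2.resize(b[110:230,300:420],(400,400))]))
for r in masks_of("scene","cartridge1"): print(r["bbox"],r["conf"],ray("scene",r["bbox"][:2],.009))
```

```text
[ 0.62614258 -0.05499552  0.26109526] [ 0.73057672 -0.15365819  0.08173082] 11.95
[284.9, 219.2, 13.6, 9.4] 0.61 [ 0.54491757 -0.02233489  0.009     ]
[222.8, 294.6, 21.1, 18.7] 0.6 [ 0.58647594 -0.23584466  0.009     ]
```

View pics/p3.png

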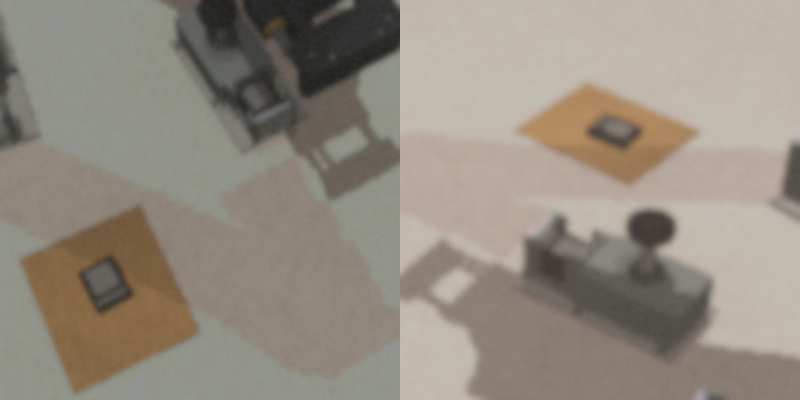

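The cartridge lies wholly on the card, near its centre, in both views. The plunger is up and the robot touches nothing.

```bash
python3 -c "
from bench import job;print(job.sign_off())"
```

```text
the job is handed in; nothing more can be done
None
```

I pressed the smallest dispenser's plunger once, so one cartridge came out, then pushed it flat onto the card near its centre; the box, tape roll and cup were not touched, and the job was handed in at about 12 s.

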